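# Turn a sealed jar over in the hand-cranked inversion mixer

## Robot

A 6-joint arm with a two-finger parallel gripper is mounted at the origin on the work surface. World frame = base frame: x ahead of the robot, y to its left, z up, the work surface at z = 0. Lengths are in m, angles in rad, forces in N, time in s.
With the tool pointing down it reaches from about 0.3 to 0.875 m from the base axis. Payload 6.4 kg.
Tool frame: the origin (TCP) lies midway between the tips of the shut fingers; the grasp point (between the pads) lies ctrl.grip_depth behind it (ctrl.grip_depth is the distance from the TCP to the grasp point, in m); x points along the fingers, y is the direction in which the jaws open and shut, and the axes are right-handed (so a half turn about x gives the same grasp; the last joint's range is limited). The gripper opens to 85 mm and grips with 20 to 120 N. Pads are 22 mm wide; open, the fingers measure 114 mm over their backs; the gripper's body (76 mm by 85 mm) begins 54 mm behind the grasp point. The pads swing forward as they close: fully open they stand 13 mm farther back than shut.
Start: joints at [-1.456, 0.181, 1.607, -0, 1.354, -0.206], TCP at [0.181, -0.546, 0.231] pointing down, gripper open.
Joint ranges: [-2.99, 2.99], [-0.89, 2.07], [0.3, 2.58], [-1.14, 4.28], [0, 2.63], [-3.12, 3.12]. Speed limits (rad/s): [2.57, 2.57, 3.01, 3.14, 3.14, 3.14].

## Interface

Orientations are given as a unit quaternion [w, x, y, z].
In Python, from bench import ctrl gives the robot as it stands.
- The arm moves only by the tool carry_out, never from a script. Its argument "motion" is one flat list of numbers, 7 for each row, row after row: the turn, a rotation vector about the tool's x, y, z in degrees, then the shift along the tool's x, y, z in m, then the gripper's target within -1 to 1 (shut at 1, half-way at 0, fully open at -1). A call has 1 to 10 rows; each row shifts and turns the pose as measured when the row begins, along the tool's axes as they then stand; what a row does not reach is not made up. A row lasts 1/10 s, in which the tool goes at most 50 mm and 8.59 degrees, less where a joint would pass 70% of its speed; a pose out of reach is approached as far as the arm can. A call with a gripper value outside its range is refused whole. The fingers move at their own pace and stop on an object; the grip force is fixed at half the most. Time passes only in rows, so rows that do not move let the fingers close. It gives the time, the measured TCP pose, the force and the opening at its end, in the units of the state.
- ctrl.get_obs(): the state, without advancing time (a new reading comes with each control period).
- ctrl.camera(name): name is "side" or "top"; returns the picture (384x512x3 uint8, blue, green, red); there is no depth.
- ctrl.camera_params(name): a dict with "mtx" (3x3 intrinsics, pixels), "pose" (4x4, takes a point from camera to world coordinates). Camera axes: x right, y down, z forward; pixel columns grow to the right and rows downward; lengths in m; the calibration is good to about 2 mm. A picture is of the moment at which its call begins. camera_params takes no time and is no camera call.
- ctrl.hand_in(): hands the job in, once; it reports no verdict.
Trained networks look in the newest picture that a camera, given by its name, has taken for a name from the list of things; names that differ only in an ending like _2 or _b are one class to them, and where a whole thing is asked for, a point or a joint stands for the part that bears it (a point fixed in the world has none). Each returns a list of dicts, best first, with "conf" (0 to 1); they miss things now and then, are a little off and sometimes report something else, mostly with a low value. They report only what shows in the picture. A call takes as long as a camera call. They do not tell look-alikes from the thing itself.
- ctrl.boxes_of(camera, thing): "point" ([x, y, z] in m, in the coordinates of the camera as it stood for that picture, good to about 4 mm: the middle of the surface that is visible of it).
- ctrl.trace(camera, thing): "pixels" (384x512 bool, what is visible of it).
- ctrl.landmark_of(camera, thing): "point" ([x, y, z] in m, in the coordinates of the camera as it stood for that picture, good to about 4 mm: a listed point, or the origin of a listed thing).
The state is a dict: "time_s": time; "q": joint angles; "dq": joint speeds; "joint_efforts": joint torques, N m; "eef_pos": TCP position; "eef_rot": TCP orientation; "wrist_force": force on the tool from outside, world axes, zero at the start; "torque": the same for the moment, N m; "opening": opening from 0.0 (shut) to 1.0 (fully open).
Only numpy, scipy, OpenCV 4.12 (cv2) and the standard library are available. Lean on these libraries where they do the work, as an engineer would, in place of code of your own. Each camera call takes 0.05 s, during which the arm holds its last target. There are 200 camera calls.

## Task

Slide the sealed jar that stands on the mixer's loading deck into the open cradle until it is fully home against the back plate. Then turn the crank steadily over the top so that the jar is completely upside down, leave it so for two seconds, and turn the crank back so that the jar ends fully upright, still home in the cradle. Do not topple or drop the jar, do not whirl the crank, and leave the other things on the bench alone.

Things in the scene. Friction and masses are not known exactly. Their poses are not given: they have to be found in the camera images.
- jar: Amber jar with a white screw lid: 64 mm diameter, 90 mm tall (lid 60 mm diameter, top 18 mm), 0.2 to 0.42 kg. Starts upright on the mixer's loading deck. Origin: centre of its underside; z towards the lid.
- mixer: Inversion mixer, fixed to the bench: aluminium base 170 x 300 mm, 10 mm thick, carrying in a row along its y axis a loading deck (-y end), a swinging cradle, an upright post and a crank (+y end). Origin: on the bench top under the middle of the cradle; z up. The shaft lies along y, 85 mm above the bench; the post (y = 46 to 58 mm) rises to 105 mm.
- deck_mid (a point): Point on the steel loading deck's top (40 mm above the bench), at mixer x = 0, y = -140 mm; mixer's axes. The jar starts within 22 mm of it in x and 20 mm in y, and is pushed along +y into the cradle. Deck: 170 mm wide in x, from mixer y = -210 to -39 mm, then a 3 mm gap and the cradle's floor.
- funnel_throat (a point): On the deck's top, x = 0, mixer y = -61 mm; mixer's axes. Here two black fences, 20 mm high above the deck and 6 mm thick, that form a funnel symmetric about x = 0, become parallel: 68 mm apart inside from here to mixer y = -39 mm; towards -y they widen straight to about 142 mm apart at mixer y = -128 mm, where they end.
- cradle_seat (a point): Centre of the jar's underside when fully home: on the cradle's floor, 46.5 mm below the shaft's axis, 1.5 mm below the deck. Turns with the cradle; axes parallel to the mixer's at crank 0. The floor reaches to y = -36 mm, the back plate's face is at y = 32.5 mm, side rails are 70 mm apart, and two upright 8 mm round posts at y = -12.5 mm leave a 66 mm entry. Standing out over 6 mm, the jar strikes the deck in turning.
- cradle_roof (a point): Middle of the underside of the cradle's roof plate, 93 mm above the cradle's floor (the jar drops 3 mm onto it when inverted). Roof 8 mm thick, 82 mm wide, from mixer y = -22 to 38 mm; its top is 140 mm above the bench at crank 0. The cradle is open towards -y; no lock is needed. Turning, it sweeps a 70 mm radius about the shaft.
- crank_grip (a point): Middle of the crank's black handle: a round bar, 14 mm diameter, 54 mm long, parallel to the shaft (mixer's y), 68 mm from the shaft's axis, at mixer y = 104 mm (bar: 75 to 129 mm). At crank 0 it is on the mixer's -x side, level with the shaft, 85 mm above the bench. It spins freely on its pin, so it can be pinched from above all the way.
- cradle (a joint): Angle of crank and cradle, rad: 0 = cradle upright with its opening at the deck (a stop), pi = upside down (a stop). As it grows the handle goes from the mixer's -x side up over the top to the +x side. Friction about 0.13 N m holds it where it is left; about 2 to 3 N at the handle turns it. Starts at 0.
- tall_bottle: Bystander: amber bottle, 48 mm diameter, 118 mm tall, loose on the bench. Origin: centre of its underside.
- small_pot: Bystander: white pot, 52 mm diameter, 50 mm tall, loose. Origin: centre of its underside.
- tweezers: Bystander: dark steel tweezers, 130 mm long, lying flat, loose. Origin: underside, near the middle.
- petri_dish: Bystander: clear dish, 90 mm diameter, 16 mm tall, loose. Origin: centre of its underside.
- slide_box: Bystander: grey and white flat box, 97 x 67 x 36 mm, loose. Origin: centre of its underside.
Not all that is in view belongs to the job. Leave any blue or purple look-alike of the jar alone.

How it is judged:
On the way, in this order (a step that is already met when the one before it is completed fails the run):
1. the jar stands upright, home in the cradle (within 6 mm of the back), before the crank is turned (y of jar in the frame of cradle_seat between -0.006 and 0.006 m and x of jar in the frame of cradle_seat between -0.008 and 0.008 m and z of jar in the frame of cradle_seat between -0.004 and 0.006 m and angle between jar's own z axis and vertical below 0.1 rad and value of joint cradle below 0.08 rad), for 0.2 s.
2. the jar is upside down in the cradle (within 9 degrees) for 1.5 s (y of jar in the frame of cradle_seat between -0.006 and 0.006 m and x of jar in the frame of cradle_seat between -0.008 and 0.008 m and z of jar in the frame of cradle_seat between -0.004 and 0.01 m and angle between jar's own z axis and vertical above 2.98 rad and value of joint cradle above 3 rad), for 1.5 s.
At the end, for the whole second after the job is handed in: The jar stands upright (within 0.1 rad) on the cradle's floor, within 6 mm of fully home along y and 8 mm across, the crank back within 0.08 rad of 0, everything at rest (all of step 1 and linear speed of jar below 0.02 m/s and velocity of joint cradle between -0.05 and 0.05 rad/s); the robot touches nothing.
It fails at once if the jar is toppled outside the cradle (angle between jar's own z axis and vertical above 0.5 rad and y of jar in the frame of cradle_seat below -0.025 m).
It fails at once if the jar is dropped onto the bench or the mixer's base (height (world z) of jar below 0.026 m).
It fails at once if the crank is whirled (over 3.5 rad/s) (velocity of joint cradle above 3.5 rad/s or velocity of joint cradle below -3.5 rad/s).
It fails at once if another thing on the bench is moved more than 25 mm (distance of any of tall_bottle, small_pot, tweezers, petri_dish, slide_box from where it was at the start of the episode above 0.025 m).
It also fails if it takes over 70 s, if anything falls off the work surface, if the arm or the gripper's body presses on something with over 40 N, if the wrist force passes 120 N, or if a joint passes its speed limit or range.

## Working session

There is one attempt and no reset: what is moved stays moved. The work goes in short steps, Python scripts to look and compute and a tool call to move; the robot and the scene stay as the last step left them, time stands still between calls to the robot, and variables do not carry over. Pictures are saved under pics/ and viewed, about 8 in all and at most 12, crops included, and the job is handed in when it is done.

Besides the shell and the picture viewer there is one more tool, called as name(argument=value, ...) on one line, values as JSON. carry_out: Moves the arm, as the interface text tells. Its arguments: {"type":"object","properties":{"motion":{"type":"array"}},"required":["motion"]}

```bash
ls; mkdir -p pics; cat > h.py <<'E'
import numpy as np, cv2
from bench import ctrl
from scipy.spatial.transform import Rotation as R
def w(cam,p):
    T=np.array(ctrl.camera_params(cam)["pose"]); return T[:3,:3]@np.array(p)+T[:3,3]
def lm(cam,th,n=3):
    for d in ctrl.landmark_of(cam,th)[:n]: print(cam,th,round(d["conf"],2),w(cam,d["point"]).round(4))
def pix(cam,p):
    P=ctrl.camera_params(cam);T=np.linalg.inv(np.array(P["pose"]));c=T[:3,:3]@np.array(p)+T[:3,3];u=np.array(P["mtx"])@c;return (u[:2]/u[2]).round(0)
def st():
    o=ctrl.get_obs();q=np.array(o["eef_rot"]);r=R.from_quat(q[[1,2,3,0]]).as_matrix()
    print("t",round(o["time_s"],2),"pos",np.round(o["eef_pos"],4),"F",np.round(o["wrist_force"],1),"op",round(o["opening"],2));print(r.round(3));return o,r
E
python3 - <<'E'
from h import *
st();print(ctrl.grip_depth)
ims=[]
for c in("side","top"):
    im=ctrl.camera(c);ims.append(im);cv2.imwrite(f"pics/{c}0.png",im)
    for t in("jar","mixer","deck_mid","funnel_throat","cradle_seat","cradle_roof","crank_grip","tall_bottle","small_pot","slide_box"): lm(c,t)
E
```

```text
pics
t 0.0 pos [ 0.1813 -0.5451  0.2304] F [ 0.7 -0.4 -0.1] op 1.0
[[-0.     0.315 -0.949]
 [ 0.002 -0.949 -0.315]
 [-1.    -0.002 -0.   ]]
0.0187
side jar 0.98 [ 0.4618 -0.256   0.0011]
side jar 0.59 [ 0.5491 -0.0958  0.0427]
side jar 0.59 [ 6.169e-01 -2.628e-01  6.000e-04]
side mixer 0.66 [5.365e-01 2.940e-02 1.000e-04]
side mixer 0.16 [0.5341 0.028  0.0386]
side deck_mid 0.68 [ 0.5479 -0.1108  0.0421]
side funnel_throat 0.84 [ 0.543  -0.0335  0.0428]
side cradle_seat 0.64 [0.5382 0.0298 0.0378]
side cradle_seat 0.24 [0.5352 0.0294 0.1329]
side cradle_roof 0.98 [0.5365 0.0276 0.1319]
side cradle_roof 0.18 [0.6221 0.2372 0.0029]
side crank_grip 0.88 [0.4613 0.1234 0.09  ]
side tall_bottle 0.97 [ 0.402  -0.1132 -0.0005]
side small_pot 0.65 [ 0.7097 -0.0606  0.0032]
side slide_box 0.79 [0.6203 0.2377 0.001 ]
top jar 0.89 [ 0.5466 -0.0993  0.0392]
top jar 0.83 [ 0.6152 -0.2621 -0.0023]
top jar 0.65 [ 0.4534 -0.2572 -0.0031]
top mixer 0.96 [0.5378 0.0235 0.    ]
top deck_mid 0.6 [ 0.5462 -0.1124  0.0373]
top funnel_throat 0.76 [ 0.5395 -0.0353  0.0407]
top cradle_seat 0.84 [0.5365 0.025  0.0383]
top cradle_roof 0.73 [0.5355 0.0258 0.1249]
top cradle_roof 0.17 [0.6211 0.2419 0.0012]
top crank_grip 0.36 [0.5361 0.0273 0.0011]
top crank_grip 0.27 [ 0.7021  0.0761 -0.001 ]
top tall_bottle 0.72 [ 0.3992 -0.1171 -0.0026]
top tall_bottle 0.68 [0.6187 0.2398 0.0021]
top tall_bottle 0.42 [0.4588 0.1286 0.0849]
top small_pot 0.74 [ 0.7132 -0.0596  0.0021]
top slide_box 0.69 [0.6193 0.2425 0.0034]
top slide_box 0.4 [ 0.7109 -0.063   0.0026]
```

```bash
python3 - <<'E'
from h import *
a=cv2.imread("pics/side0.png");b=cv2.imread("pics/top0.png")
cv2.imwrite("pics/both0.png",cv2.resize(np.hstack([a,b]),(800,300),interpolation=cv2.INTER_AREA))
u,v=map(int,pix("top",[.54,-.1,.06]));print(u,v)
p=[np.array([.4618,-.256,.045]),np.array([.549,-.096,.085]),np.array([.617,-.263,.045])]
for q in p: print(pix("side",q),pix("top",q))
us,vs=map(int,pix("side",[.54,-.1,.06]))
f=lambda i,u,v:cv2.resize(i[max(0,v-90):v+110,max(0,u-100):u+100],(400,400),interpolation=cv2.INTER_CUBIC)
cv2.imwrite("pics/crop0.png",np.hstack([f(a,us,vs),f(b,u,v)]))
E
```

```text
325 227
[379. 153.] [395. 268.]
[316. 163.] [325. 221.]
[329. 126.] [397. 199.]
```

View pics/both0.png

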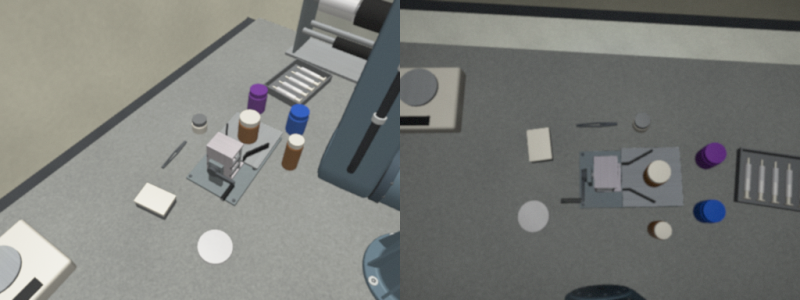

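View pics/crop0.png

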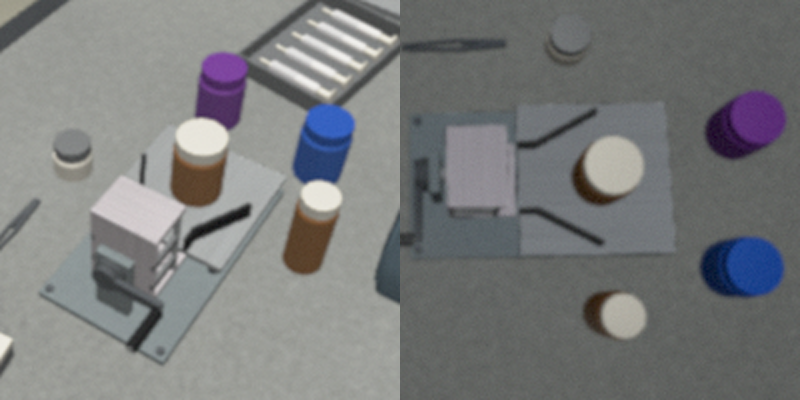

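The amber white-lidded jar on the deck (side 316,163; top 325,221) is the one meant. The blue one (side 379,153; top 395,268) and the purple one (side 329,126; top 397,199) stand on the bench as look-alikes, and the tall bottle is at about (0.40,-0.115). The mixer is turned about +4°. I'll push from behind with the fingers slightly apart and tilted, and start by moving over there.

carry_out(motion=[0, 0, 0, -0.002, -0.022, -0.043, 0.4, 0, 0, 0, -0.002, -0.022, -0.043, 0.4, 0, 0, 0, -0.002, -0.022, -0.043, 0.4, 0, 0, 0, -0.002, -0.022, -0.043, 0.4, 0, 0, 0, -0.002, -0.022, -0.043, 0.4, 0, 0, 0, -0.002, -0.022, -0.043, 0.4, 0, 0, 0, -0.002, -0.022, -0.043, 0.4, 0, 0, 0, -0.002, -0.022, -0.043, 0.4, 0, 0, 0, -0.002, -0.022, -0.043, 0.4, 0, 0, 0, -0.002, -0.022, -0.043, 0.4])

```text
time_s: 2.1
eef_pos: [0.5282, -0.1962, 0.2525]
eef_rot: [0.11, 0.699, 0.107, -0.698]
wrist_force: [-0.0, -0.9, 0.2]
opening: 0.299
```

carry_out(motion=[-8.4, 0, 0, 0, 0, 0, 0.4, -8.4, 0, 0, 0, 0, 0, 0.4, -8.4, 0, 0, 0, 0, 0, 0.4, -8.4, 0, 0, 0, 0, 0, 0.4, -8.4, 0, 0, 0, 0, 0, 0.4, -8.4, 0, 0, 0, 0, 0, 0.4, -8.4, 0, 0, 0, 0, 0, 0.4, -8.4, 0, 0, 0, 0, 0, 0.4, -8.4, 0, 0, 0, 0, 0, 0.4, 0, 0, 0, 0, 0, 0, 0.4])

```text
time_s: 3.1
eef_pos: [0.5334, -0.1879, 0.2528]
eef_rot: [0.524, 0.477, 0.52, -0.477]
wrist_force: [-0.2, 0.0, 0.0]
opening: 0.301
```

```bash
cat >> h.py <<'E'
from scipy.optimize import least_squares
M={"deck_mid":(0,-.14),"funnel_throat":(0,-.061),"cradle_seat":(0,0),"cradle_roof":(0,.0),"mixer":(0,0)}
ob=[("mixer",.5365,.0294),("mixer",.5378,.0235),("deck_mid",.5479,-.1108),("deck_mid",.5462,-.1124),("funnel_throat",.543,-.0335),("funnel_throat",.5395,-.0353),("cradle_seat",.5382,.0298),("cradle_seat",.5365,.025),("cradle_roof",.5365,.0276),("cradle_roof",.5355,.0258),("g",.4613,.1234)]
M["g"]=(-.068,.104)
def m2w(P,p): c,s=np.cos(P[2]),np.sin(P[2]);return np.array([P[0]+c*p[0]-s*p[1],P[1]+s*p[0]+c*p[1]])
MX=least_squares(lambda P:np.concatenate([m2w(P,M[n])-[x,y] for n,x,y in ob]),[.537,.026,.07]).x
def w2m(p): c,s=np.cos(MX[2]),np.sin(MX[2]);d=np.array(p[:2])-MX[:2];return np.array([c*d[0]+s*d[1],-s*d[0]+c*d[1]])
E
python3 - <<'E'
from h import *
print(MX, w2m([.548,-.0975]));o,r=st()
print("tcp in mixer",w2m(o["eef_pos"]),"yaw y axis deg",np.degrees(np.arctan2(r[1,1],r[0,1])),np.degrees(MX[2]))
t=np.array([*m2w(MX,(.001,-.20)),.2]);print("to go tool",(r.T@(t-o["eef_pos"])).round(4))
E
```

```text
[0.5367133  0.02680339 0.07676473] [ 0.00172071 -0.12480289]
t 3.1 pos [ 0.5334 -0.1879  0.2528] F [-0.2  0.   0. ] op 0.3
[[ 0.004  0.996  0.092]
 [-0.004  0.092 -0.996]
 [-1.     0.004  0.004]]
tcp in mixer [-0.01976843 -0.21386149] yaw y axis deg 5.253929499623164 4.398294866308185
to go tool [ 0.0528  0.0208 -0.0138]
```

carry_out(motion=[-0.8, 0, 0, 0.025, 0.011, -0.004, 0.4, 0, 0, 0, 0.025, 0.01, -0.005, 0.4, 0, 7.5, 0, 0, 0, 0, 0.4, 0, 7.5, 0, 0, 0, 0, 0.4, 0, 7.5, 0, 0, 0, 0, 0.4, 0, 7.5, 0, 0, 0, 0, 0.4, 0, 0, 0, 0, 0, 0, 0.4])

```text
time_s: 3.8
eef_pos: [0.556, -0.1751, 0.2029]
eef_rot: [0.364, 0.589, 0.639, -0.334]
wrist_force: [-0.5, -1.2, -0.7]
opening: 0.301
```

carry_out(motion=[0, 0, 0, 0.022, 0, 0.013, 0.4, 0, 0, 0, 0.022, 0, 0.013, 0.4, 0, 0, 0, 0.022, 0, 0.013, 0.4, 0, 0, 0, 0.022, 0, 0.013, 0.4, 0, 0, 0, 0, 0, 0, 0.4])

```text
time_s: 4.3
eef_pos: [0.5577, -0.1762, 0.0993]
eef_rot: [0.366, 0.589, 0.633, -0.343]
wrist_force: [-0.2, -0.2, -0.5]
opening: 0.299
```

```bash
python3 - <<'E'
from h import *
o,r=st();print("tcp in mixer",w2m(o["eef_pos"]))
t=np.array([*m2w(MX,(.001,-.195)),.07]);print("to go tool",(r.T@(t-o["eef_pos"])).round(4))
a=ctrl.camera("side");b=ctrl.camera("top");lm("top","jar",1)
cv2.imwrite("pics/p1.png",np.hstack([cv2.resize(a[60:260,200:400],(400,400)),cv2.resize(b[130:330,220:420],(400,400))]))
E
```

```text
t 4.3 pos [ 0.5577 -0.1762  0.0993] F [-0.2 -0.2 -0.5] op 0.3
[[-0.037  0.998  0.06 ]
 [ 0.494  0.07  -0.866]
 [-0.868 -0.003 -0.496]]
tcp in mixer [ 0.00535549 -0.20402039]
to go tool [ 0.0299 -0.0043  0.0067]
top jar 0.71 [ 0.5456 -0.0975  0.0377]
```

View pics/p1.png

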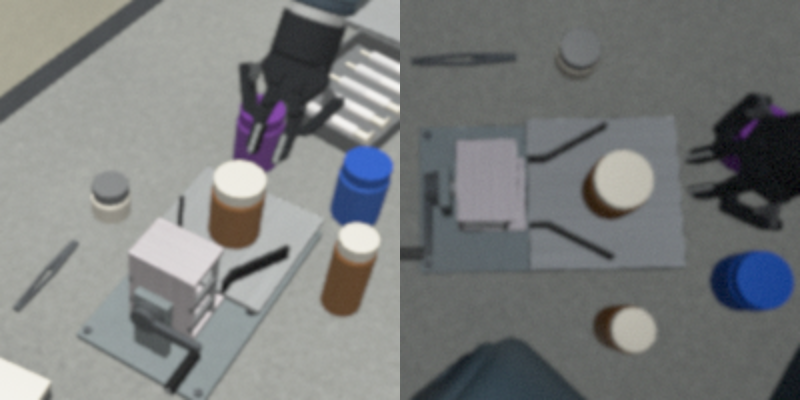

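carry_out(motion=[0, 0, 0, 0.015, -0.002, 0.004, 0.4, 0, 0, 0, 0.015, -0.002, 0.003, 0.4, 0, 0, 0, 0.005, 0, -0.009, 0.4, 0, 0, 0, 0.005, 0, -0.009, 0.4, 0, 0, 0, 0.005, 0, -0.009, 0.4, 0, 0, 0, 0.005, 0, -0.009, 0.4, 0, 0, 0, 0.005, 0, -0.009, 0.4, 0, 0, 0, 0, 0, 0, 0.4])

```text
time_s: 5.25
eef_pos: [0.5537, -0.1146, 0.0766]
eef_rot: [0.374, 0.589, 0.629, -0.343]
wrist_force: [-0.7, -0.6, -1.5]
opening: 0.3
```

```bash
python3 - <<'E'
from h import *
o,r=st();print("tcp in mixer",w2m(o["eef_pos"]))
a=ctrl.camera("side");b=ctrl.camera("top");lm("top","jar",1);lm("side","jar",3)
E
```

```text
t 5.25 pos [ 0.5537 -0.1146  0.0766] F [-0.7 -0.6 -1.5] op 0.3
[[-0.027  0.997  0.067]
 [ 0.485  0.071 -0.872]
 [-0.874  0.009 -0.486]]
tcp in mixer [ 0.00606042 -0.14230455]
top jar 0.84 [ 0.4561 -0.2589 -0.0029]
side jar 0.89 [ 0.5508 -0.0736  0.0451]
side jar 0.63 [ 0.5506 -0.1122  0.0403]
side jar 0.58 [ 0.4626 -0.2555  0.0016]
```

carry_out(motion=[0, 0, 0, 0.005, -0.001, -0.008, 0.4, 0, 0, 0, 0.006, -0.001, -0.008, 0.4, 0, 0, 0, 0.006, -0.001, -0.008, 0.4, 0, 0, 0, 0.005, -0.001, -0.008, 0.4, 0, 0, 0, 0.005, 0, -0.008, 0.4, 0, 0, 0, 0.005, 0, -0.008, 0.4, 0, 0, 0, 0, 0, 0, 0.4])

```text
time_s: 6.15
eef_pos: [0.548, -0.0712, 0.0758]
eef_rot: [0.384, 0.587, 0.622, -0.35]
wrist_force: [-0.1, -1.4, 0.1]
opening: 0.302
```

```bash
python3 - <<'E'
from h import *
o,r=st();print("tcp in mixer",w2m(o["eef_pos"]))
a=ctrl.camera("side");b=ctrl.camera("top");lm("top","jar",1);lm("side","jar",3)
cv2.imwrite("pics/p2.png",np.hstack([cv2.resize(a[90:240,220:370],(400,400)),cv2.resize(b[150:300,220:370],(400,400))]))
E
```

```text
t 6.15 pos [ 0.548  -0.0712  0.0758] F [-0.1 -1.4  0.1] op 0.3
[[-0.017  0.998  0.066]
 [ 0.461  0.067 -0.885]
 [-0.887  0.015 -0.461]]
tcp in mixer [ 0.00372793 -0.09860091]
top jar 0.56 [ 0.5406 -0.0344  0.0406]
side jar 0.89 [ 4.608e-01 -2.541e-01  3.000e-04]
side jar 0.74 [ 0.5455 -0.0352  0.0489]
```

View pics/p2.png

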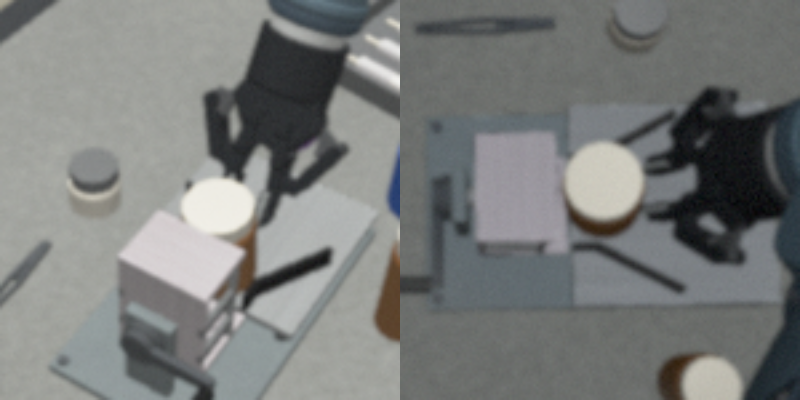

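carry_out(motion=[0, 0.6, 0, 0.006, -0.001, -0.008, 0.4, 0, 0.6, 0, 0.006, -0.001, -0.008, 0.4, 0, 0.6, 0, 0.006, -0.001, -0.008, 0.4, 0, 0.6, 0, 0.006, 0, -0.008, 0.4, 0, 0.6, 0, 0.006, 0, -0.008, 0.4, 0, 0.6, 0, 0.005, 0, -0.008, 0.4, 0, 0.6, 0, 0.005, 0, -0.008, 0.4])

```text
time_s: 7.05
eef_pos: [0.542, -0.0235, 0.0696]
eef_rot: [0.373, 0.592, 0.629, -0.338]
wrist_force: [-16.4, -35.4, 12.8]
opening: 0.297
```

```bash
python3 - <<'E'
from h import *
o,r=st();print("tcp in mixer",w2m(o["eef_pos"]))
E
```

```text
t 7.05 pos [ 0.542  -0.0235  0.0696] F [-16.4 -35.4  12.8] op 0.3
[[-0.02   0.997  0.07 ]
 [ 0.493  0.07  -0.867]
 [-0.87   0.017 -0.493]]
tcp in mixer [ 0.0014325  -0.05053976]
```

carry_out(motion=[0, 0, 0, -0.001, 0, 0.003, 0.4, 0, 0, 0, 0, 0, 0, 0.4])

```text
time_s: 7.25
eef_pos: [0.5422, -0.0277, 0.0691]
eef_rot: [0.373, 0.593, 0.629, -0.338]
wrist_force: [-0.2, 0.6, -0.5]
opening: 0.296
```

```bash
python3 - <<'E'
from h import *
o,r=st();print("tcp in mixer",w2m(o["eef_pos"]))
a=ctrl.camera("side");b=ctrl.camera("top");lm("top","jar",1);lm("side","jar",3);lm("side","cradle_seat",1);lm("side","cradle_roof",1)
cv2.imwrite("pics/p3.png",np.hstack([cv2.resize(a[100:220,230:350],(400,400)),cv2.resize(b[170:290,230:350],(400,400))]))
E
```

```text
t 7.25 pos [ 0.5422 -0.0277  0.0691] F [-0.2  0.6 -0.5] op 0.3
[[-0.019  0.998  0.068]
 [ 0.493  0.068 -0.867]
 [-0.87   0.017 -0.493]]
tcp in mixer [ 0.00126403 -0.05475047]
top jar 0.64 [0.5346 0.0124 0.0384]
side jar 0.96 [ 0.4647 -0.2539  0.0035]
side jar 0.47 [0.5396 0.015  0.0436]
side jar 0.38 [ 0.6128 -0.2637  0.0008]
side cradle_seat 0.67 [0.5356 0.0302 0.0374]
side cradle_roof 0.95 [0.5348 0.0299 0.1357]
```

View pics/p3.png

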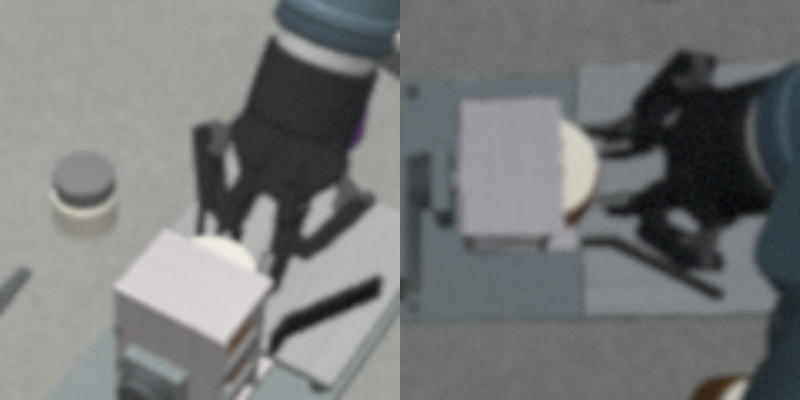

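The jar is upright but about 13 mm short (crop 575,170), held at the +x entry post. The push force leaned to +x, so I'm shifting the pusher towards -x and trying again gently.

carry_out(motion=[0, 0, 0, -0.001, -0.003, 0.002, 0.4, 0, 0, 0, 0.004, 0, -0.006, 0.4, 0, 0, 0, 0.003, 0, -0.006, 0.4, 0, 0, 0, 0.003, 0, -0.006, 0.4, 0, 0, 0, 0.003, 0, -0.006, 0.4])

```text
time_s: 8.05
eef_pos: [0.5393, -0.0069, 0.0676]
eef_rot: [0.38, 0.591, 0.625, -0.342]
wrist_force: [1.5, -39.3, -8.3]
opening: 0.303
```

```bash
python3 - <<'E'
from h import *
o,r=st();print("tcp in mixer",w2m(o["eef_pos"]))
E
```

```text
t 8.05 pos [ 0.5393 -0.0069  0.0676] F [  1.5 -39.3  -8.3] op 0.3
[[-0.014  0.997  0.071]
 [ 0.479  0.069 -0.875]
 [-0.878  0.021 -0.478]]
tcp in mixer [-3.24864499e-05 -3.37580217e-02]
```

It went in, with a straight -y force that looks like the back plate. Backing off.

carry_out(motion=[0, 0, 0, -0.005, 0, 0.009, 0.4, 0, 0, 0, -0.01, 0, 0.018, 0.4, 0, 0, 0, -0.012, 0, 0.02, 0.4, 0, 0, 0, -0.012, 0, 0.02, 0.4, 0, 0, 0, -0.012, 0, 0.02, 0.4, 0, 0, 0, -0.04, 0, 0, 0.4, 0, 0, 0, -0.045, 0, 0, 0.4, 0, 0, 0, -0.045, 0, 0, 0.4, 0, 0, 0, 0, 0, 0, 0.4])

```text
time_s: 8.95
eef_pos: [0.5461, -0.1761, 0.1873]
eef_rot: [0.375, 0.59, 0.629, -0.34]
wrist_force: [0.1, -1.3, 0.7]
opening: 0.298
```

```bash
python3 - <<'E'
from h import *
o,r=st();print("tcp in mixer",w2m(o["eef_pos"]))
a=ctrl.camera("side");b=ctrl.camera("top")
for c in("top","side"):
  for d in ctrl.landmark_of(c,"jar"): p=w(c,d["point"]);print(c,d["conf"],w2m(p),p[2])
lm("side","crank_grip",1);lm("top","crank_grip",2);lm("side","cradle_seat",1)
for s in (-22,-32): pass
for y in(-.032,-.022): print("top px roof/lid edge",y,pix("top",[*m2w(MX,(0,y)),.14 if y>-.03 else .1285]))
cv2.imwrite("pics/p4.png",np.hstack([cv2.resize(a[110:210,230:330],(400,400),interpolation=cv2.INTER_CUBIC),cv2.resize(b[180:280,240:340],(400,400),interpolation=cv2.INTER_CUBIC)]))
E
```

```text
t 8.95 pos [ 0.5461 -0.1761  0.1873] F [ 0.1 -1.3  0.7] op 0.3
[[-0.021  0.997  0.07 ]
 [ 0.487  0.072 -0.871]
 [-0.873  0.015 -0.487]]
tcp in mixer [-0.00622212 -0.20304748]
top 0.96 [-0.10070781 -0.27815758] -0.0017716936148274298
top 0.68 [ 0.05505017 -0.28977589] -0.0015577584761802266
top 0.56 [-0.0060671   0.00510631] 0.03923313441108256
side 0.92 [-0.0963941  -0.27420193] 0.0006627648416295262
side 0.92 [ 0.05642599 -0.29428305] 0.0021327460637673434
side 0.59 [-0.00073431  0.00735339] 0.0426973130647984
side crank_grip 0.73 [0.4596 0.127  0.0881]
top crank_grip 0.77 [0.4595 0.1283 0.0878]
side cradle_seat 0.64 [0.5356 0.0299 0.0387]
top px roof/lid edge -0.032 [284. 219.]
top px roof/lid edge -0.022 [279. 219.]
```

View pics/p4.png

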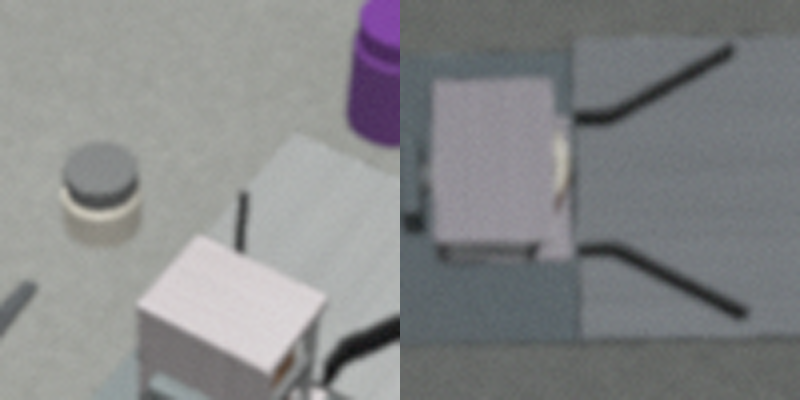

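The lid's rim shows about 4.5 px past the roof edge at crop (570,165), against about 4–5 px predicted for fully home. The jar is seated, so I'm going to the crank.

carry_out(motion=[0, -7.5, 0, -0.02, 0, 0, 0, 0, -7.5, 0, -0.02, 0, 0, 0, 0, -7.5, 0, -0.02, 0, 0, 0, 0, -7, 0, -0.01, 0, 0, 0, 0, 0, 0, 0, 0, 0, 0])

```text
time_s: 9.8
eef_pos: [0.5423, -0.1918, 0.2409]
eef_rot: [0.52, 0.479, 0.518, -0.483]
wrist_force: [-0.4, 0.9, -1.0]
opening: 0.501
```

carry_out(motion=[0, 0, 0, 0, -0.009, -0.044, 0, 0, 0, 0, 0, -0.009, -0.044, 0, 0, 0, 0, 0, -0.009, -0.044, 0, 0, 0, 0, 0, -0.009, -0.044, 0, 0, 0, 0, 0, -0.009, -0.044, 0, 0, 0, 0, 0, -0.009, -0.044, 0, 0, 0, 0, 0, -0.009, -0.035, 0, 0, 0, 0, 0, 0, 0, 0])

```text
time_s: 10.6
eef_pos: [0.4479, 0.1138, 0.2317]
eef_rot: [0.508, 0.478, 0.529, -0.483]
wrist_force: [-0.0, -0.8, 0.8]
opening: 0.5
```

```bash
python3 - <<'E'
from h import *
o,r=st()
t=np.array([.460,.127,.12]);print("to go tool",(r.T@(t-o["eef_pos"])).round(4))
d=np.array([*m2w([0,0,MX[2]],(1,0)),0]);z=np.array([0,0,-1]);y=d;T=np.c_[z,y,np.cross(z,y)]
print("turn deg",R.from_matrix(r.T@T).as_rotvec(degrees=True).round(2))
E
```

```text
t 10.6 pos [0.4479 0.1138 0.2317] F [-0.  -0.8  0.8] op 0.5
[[-0.026  0.997  0.075]
 [ 0.015  0.076 -0.997]
 [-1.    -0.025 -0.017]]
to go tool [ 0.1116  0.0158 -0.0103]
turn deg [-0.07 -0.99  1.4 ]
```

carry_out(motion=[0, -1, 1.4, 0.035, 0.008, -0.005, 0, 0, 0, 0, 0.035, 0.007, -0.005, 0, 0, 0, 0, 0.035, 0, 0, 0, 0, 0, 0, 0, 0, 0, 0])

```text
time_s: 11.0
eef_pos: [0.4607, 0.1258, 0.1213]
eef_rot: [0.517, 0.48, 0.522, -0.481]
wrist_force: [-1.3, -0.7, -1.1]
opening: 0.497
```

```bash
python3 - <<'E'
from h import *
o,r=st()
t=np.array([.460,.127,.066]);print("to go tool",(r.T@(t-o["eef_pos"])).round(4))
a=ctrl.camera("side");b=ctrl.camera("top");lm("side","crank_grip",1);lm("top","crank_grip",1)
cv2.imwrite("pics/p5.png",np.hstack([cv2.resize(a[120:240,200:320],(400,400)),cv2.resize(b[190:310,180:300],(400,400))]))
E
```

```text
t 11.0 pos [0.4607 0.1258 0.1213] F [-1.3 -0.7 -1.1] op 0.5
[[-0.006  0.997  0.078]
 [ 0.004  0.078 -0.997]
 [-1.    -0.006 -0.004]]
to go tool [ 0.0553 -0.0003 -0.0011]
side crank_grip 0.72 [0.4614 0.1239 0.0895]
```

View pics/p5.png

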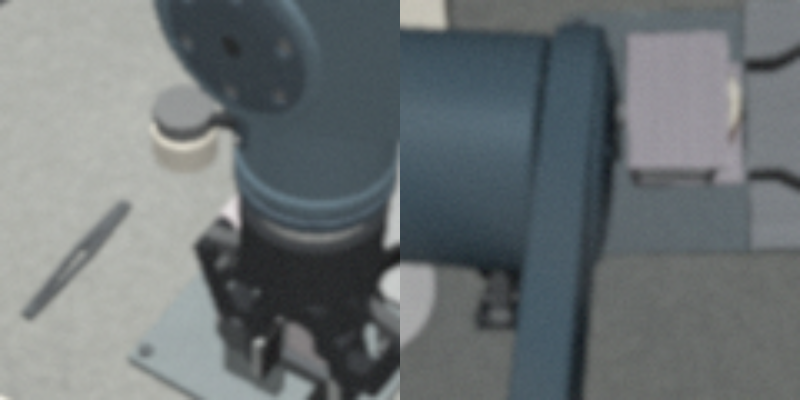

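carry_out(motion=[0, 0, 0, 0.025, 0, -0.001, 0, 0, 0, 0, 0.022, 0, 0, 0, 0, 0, 0, 0.004, 0, 0, 0, 0, 0, 0, 0, 0, 0, 0.4, 0, 0, 0, 0, 0, 0, 1, 0, 0, 0, 0, 0, 0, 1, 0, 0, 0, 0, 0, 0, 1, 0, 0, 0, 0, 0, 0, 1])

```text
time_s: 12.0
eef_pos: [0.4596, 0.1254, 0.084]
eef_rot: [0.516, 0.478, 0.522, -0.482]
wrist_force: [-3.5, 0.4, -2.1]
opening: 0.131
```

```bash
python3 - <<'E'
from h import *
st()
E
```

```text
t 12.0 pos [0.4596 0.1254 0.084 ] F [-3.5  0.4 -2.1] op 0.13
[[-0.01   0.997  0.078]
 [ 0.002  0.078 -0.997]
 [-1.    -0.01  -0.003]]
```

Only the top of the bar is gripped (TCP at z 0.084, opening 11 mm). Reopening and going lower.

carry_out(motion=[0, 0, 0, 0, 0, 0, 0, 0, 0, 0, 0, 0, 0, 0, 0, 0, 0, 0, 0, 0, 0, 0, 0, 0, 0.01, 0.001, 0, 0, 0, 0, 0, 0.008, 0, -0.001, 0, 0, 0, 0, 0, 0, 0, 0])

```text
time_s: 12.6
eef_pos: [0.4658, 0.1266, 0.0684]
eef_rot: [0.519, 0.481, 0.519, -0.479]
wrist_force: [-0.7, -0.4, -0.4]
opening: 0.5
```

carry_out(motion=[0, 0, 0, 0.002, -0.005, 0, 0, 0, 0, 0, 0, 0, 0, 1, 0, 0, 0, 0, 0, 0, 1, 0, 0, 0, 0, 0, 0, 1, 0, 0, 0, 0, 0, 0, 1])

```text
time_s: 13.1
eef_pos: [0.4594, 0.1262, 0.0652]
eef_rot: [0.518, 0.48, 0.52, -0.48]
wrist_force: [-0.1, 0.1, -1.9]
opening: 0.138
```

```bash
cat >> h.py <<'E'
def ang(off=None):
    # handle pose from TCP: grasp point 18.7 mm above the tip -> crank angle guess
    o,r=st();g=np.array(o["eef_pos"])-r[:,0]*ctrl.grip_depth;m=w2m(g)
    print("grip mixer x,z",m[0].round(4),(g[2]-.085).round(4),"y",m[1].round(4),"angle",np.arctan2(g[2]-.085,-m[0]).round(3),"rad",np.hypot(m[0],g[2]-.085).round(4));return o,r
E
python3 - <<'E'
from h import *
ang()
E
```

```text
t 13.1 pos [0.4594 0.1262 0.0652] F [-0.1  0.1 -1.9] op 0.14
[[-0.001  0.997  0.078]
 [ 0.002  0.078 -0.997]
 [-1.    -0.001 -0.003]]
grip mixer x,z -0.0694 -0.0011 y 0.105 angle -0.016 rad 0.0694
```

Gripped on the bar. Turning in short arc segments.

carry_out(motion=[0, 0, 0, -0.0095, 0.0005, 0, 1, 0, 0, 0, -0.0095, 0.002, 0, 1, 0, 0, 0, -0.009, 0.0035, 0, 1, 0, 0, 0, -0.0085, 0.0045, 0, 1])

```text
time_s: 13.5
eef_pos: [0.4733, 0.1273, 0.1045]
eef_rot: [0.52, 0.483, 0.518, -0.478]
wrist_force: [12.5, 1.6, -15.0]
opening: 0.141
```

```bash
python3 - <<'E'
from h import *
ang()
E
```

```text
t 13.5 pos [0.4733 0.1273 0.1045] F [ 12.5   1.6 -15. ] op 0.14
[[ 0.006  0.997  0.077]
 [ 0.004  0.077 -0.997]
 [-1.     0.006 -0.003]]
grip mixer x,z -0.0556 0.0382 y 0.105 angle 0.601 rad 0.0675
```

carry_out(motion=[0, 0, 0, -0.007, 0.006, 0, 1, 0, 0, 0, -0.006, 0.007, 0, 1, 0, 0, 0, -0.005, 0.008, 0, 1, 0, 0, 0, -0.004, 0.0085, 0, 1, 0, 0, 0, -0.003, 0.009, 0, 1])

```text
time_s: 14.0
eef_pos: [0.5113, 0.1305, 0.129]
eef_rot: [0.518, 0.482, 0.519, -0.479]
wrist_force: [-0.1, -0.6, -11.1]
opening: 0.145
```

```bash
python3 - <<'E'
from h import *
ang()
E
```

```text
t 14.0 pos [0.5113 0.1305 0.129 ] F [ -0.1  -0.6 -11.1] op 0.14
[[ 0.002  0.997  0.077]
 [ 0.004  0.077 -0.997]
 [-1.     0.002 -0.004]]
grip mixer x,z -0.0174 0.0627 y 0.1052 angle 1.3 rad 0.0651
```

carry_out(motion=[0, 0, 0, -0.001, 0.009, 0, 1, 0, 0, 0, 0, 0.0095, 0, 1, 0, 0, 0, 0.001, 0.0095, 0, 1, 0, 0, 0, 0.0025, 0.009, 0, 1, 0, 0, 0, 0.0035, 0.009, 0, 1])

```text
time_s: 14.5
eef_pos: [0.5578, 0.1343, 0.1234]
eef_rot: [0.517, 0.48, 0.521, -0.481]
wrist_force: [-5.9, -0.3, -5.6]
opening: 0.139
```

```bash
python3 - <<'E'
from h import *
ang()
E
```

```text
t 14.5 pos [0.5578 0.1343 0.1234] F [-5.9 -0.3 -5.6] op 0.14
[[-0.005  0.997  0.077]
 [ 0.004  0.077 -0.997]
 [-1.    -0.005 -0.004]]
grip mixer x,z 0.0294 0.0571 y 0.1055 angle 2.047 rad 0.0642
```

carry_out(motion=[0, 0, 0, 0.0045, 0.008, 0, 1, 0, 0, 0, 0.006, 0.0075, 0, 1, 0, 0, 0, 0.007, 0.0065, 0, 1, 0, 0, 0, 0.008, 0.0055, 0, 1, 0, 0, 0, 0.0085, 0.0045, 0, 1])

```text
time_s: 15.0
eef_pos: [0.5905, 0.137, 0.0866]
eef_rot: [0.515, 0.478, 0.523, -0.483]
wrist_force: [-8.6, -1.6, -0.9]
opening: 0.139
```

```bash
python3 - <<'E'
from h import *
ang()
E
```

```text
t 15.0 pos [0.5905 0.137  0.0866] F [-8.6 -1.6 -0.9] op 0.14
[[-0.013  0.997  0.078]
 [ 0.003  0.078 -0.997]
 [-1.    -0.013 -0.004]]
grip mixer x,z 0.0624 0.0203 y 0.1057 angle 2.827 rad 0.0656
```

carry_out(motion=[0, 0, 0, 0.009, 0.0025, 0, 1, 0, 0, 0, 0.008, 0.001, 0, 1, 0, 0, 0, 0.006, 0, 0, 1, 0, 0, 0, 0.003, 0, 0, 1])

```text
time_s: 15.4
eef_pos: [0.5951, 0.1374, 0.0615]
eef_rot: [0.514, 0.476, 0.524, -0.484]
wrist_force: [-21.4, -2.0, 35.1]
opening: 0.142
```

```bash
python3 - <<'E'
from h import *
ang()
E
```

```text
t 15.4 pos [0.5951 0.1374 0.0615] F [-21.4  -2.   35.1] op 0.14
[[-0.017  0.997  0.078]
 [ 0.002  0.078 -0.997]
 [-1.    -0.017 -0.003]]
grip mixer x,z 0.067 -0.0048 y 0.1057 angle -3.071 rad 0.0672
```

The crank is at the stop, with 35 N upward on the tool. Holding for about 2 s and checking.

carry_out(motion=[0, 0, 0, 0, -0.001, 0, 1, 0, 0, 0, 0, 0, 0, 1, 0, 0, 0, 0, 0, 0, 1, 0, 0, 0, 0, 0, 0, 1, 0, 0, 0, 0, 0, 0, 1, 0, 0, 0, 0, 0, 0, 1, 0, 0, 0, 0, 0, 0, 1, 0, 0, 0, 0, 0, 0, 1, 0, 0, 0, 0, 0, 0, 1, 0, 0, 0, 0, 0, 0, 1])

```text
time_s: 16.4
eef_pos: [0.5945, 0.1373, 0.063]
eef_rot: [0.512, 0.473, 0.527, -0.487]
wrist_force: [-6.9, -1.7, 1.5]
opening: 0.143
```

```bash
python3 - <<'E'
from h import *
ang()
a=ctrl.camera("side");b=ctrl.camera("top")
for c in("top","side"):
  for d in ctrl.landmark_of(c,"jar"): p=w(c,d["point"]);print(c,d["conf"],w2m(p),p[2])
cv2.imwrite("pics/p6.png",np.hstack([cv2.resize(a[100:220,220:340],(400,400)),cv2.resize(b[170:290,220:340],(400,400))]))
E
```

```text
t 16.4 pos [0.5945 0.1373 0.063 ] F [-6.9 -1.7  1.5] op 0.14
[[-0.028  0.996  0.079]
 [-0.     0.079 -0.997]
 [-1.    -0.028 -0.002]]
grip mixer x,z 0.0666 -0.0034 y 0.1057 angle -3.091 rad 0.0667
top 0.74 [ 0.05403751 -0.29106582] -0.00023843515703114715
top 0.7 [-0.10040723 -0.27865992] -0.0027294528713772692
top 0.35 [0.16318588 0.03838037] 0.002188387345749665
side 0.87 [ 0.05480011 -0.29371981] -0.0025082954478494734
side 0.71 [-0.09781838 -0.27304853] 0.001540879143113072
```

View pics/p6.png

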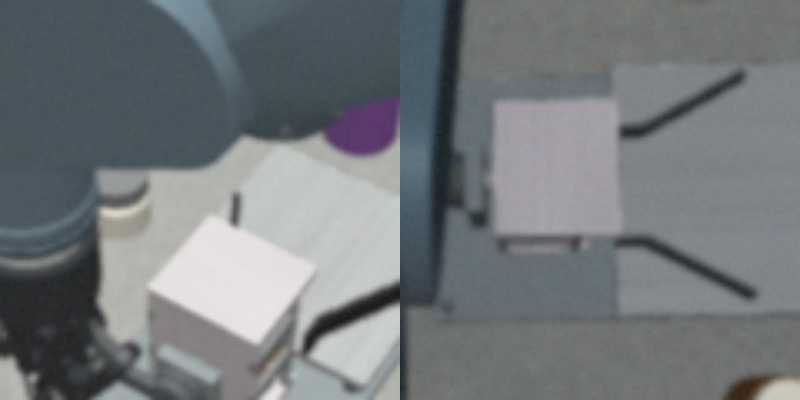

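carry_out(motion=[0, 0, 0, 0, 0, 0, 1, 0, 0, 0, 0, 0, 0, 1, 0, 0, 0, 0, 0, 0, 1, 0, 0, 0, 0, 0, 0, 1, 0, 0, 0, 0, 0, 0, 1, 0, 0, 0, 0, 0, 0, 1, 0, 0, 0, 0, 0, 0, 1, 0, 0, 0, 0, 0, 0, 1, 0, 0, 0, 0, 0, 0, 1, 0, 0, 0, 0, 0, 0, 1])

```text
time_s: 17.6
eef_pos: [0.5942, 0.1372, 0.0629]
eef_rot: [0.509, 0.469, 0.53, -0.49]
wrist_force: [-6.5, -1.0, 0.7]
opening: 0.14
```

The cradle is inverted: its floor plate is level on top and reaches the deck (crop 490–620, 100–235), and no part of the jar sticks out. Turning back.

carry_out(motion=[0, 0, 0.5, -0.0095, -0.001, 0, 1, 0, 0, 0.5, -0.0095, -0.002, 0, 1, 0, 0, 0.5, -0.009, -0.0035, 0, 1, 0, 0, 0.5, -0.0085, -0.005, 0, 1, 0, 0, 0, -0.0075, -0.006, 0, 1])

```text
time_s: 18.1
eef_pos: [0.5772, 0.1359, 0.1086]
eef_rot: [0.518, 0.479, 0.521, -0.481]
wrist_force: [-3.2, 0.4, -7.0]
opening: 0.141
```

```bash
python3 - <<'E'
from h import *
ang()
E
```

```text
t 18.1 pos [0.5772 0.1359 0.1086] F [-3.2  0.4 -7. ] op 0.14
[[-0.006  0.997  0.079]
 [ 0.001  0.079 -0.997]
 [-1.    -0.006 -0.001]]
grip mixer x,z 0.0489 0.0423 y 0.1056 angle 2.428 rad 0.0646
```

carry_out(motion=[0, 0, 0, -0.0065, -0.007, 0, 1, 0, 0, 0, -0.0055, -0.008, 0, 1, 0, 0, 0, -0.004, -0.0085, 0, 1, 0, 0, 0, -0.003, -0.009, 0, 1, 0, 0, 0, -0.0015, -0.0095, 0, 1, 0, 0, 0, 0, -0.0095, 0, 1])

```text
time_s: 18.7
eef_pos: [0.5221, 0.1313, 0.1308]
eef_rot: [0.518, 0.479, 0.52, -0.48]
wrist_force: [3.2, 0.4, -15.4]
opening: 0.139
```

```bash
python3 - <<'E'
from h import *
ang()
E
```

```text
t 18.7 pos [0.5221 0.1313 0.1308] F [  3.2   0.4 -15.4] op 0.14
[[-0.003  0.997  0.079]
 [ 0.001  0.079 -0.997]
 [-1.    -0.003 -0.001]]
grip mixer x,z -0.0066 0.0645 y 0.1053 angle 1.47 rad 0.0649
```

carry_out(motion=[0, 0, 0, 0.002, -0.0095, 0, 1, 0, 0, 0, 0.0035, -0.009, 0, 1, 0, 0, 0, 0.0045, -0.0085, 0, 1, 0, 0, 0, 0.0055, -0.008, 0, 1, 0, 0, 0, 0.0065, -0.007, 0, 1, 0, 0, 0, 0.0075, -0.006, 0, 1])

```text
time_s: 19.3
eef_pos: [0.4764, 0.1276, 0.107]
eef_rot: [0.522, 0.483, 0.517, -0.476]
wrist_force: [-4.5, -0.1, 6.8]
opening: 0.143
```

```bash
python3 - <<'E'
from h import *
ang()
E
```

```text
t 19.3 pos [0.4764 0.1276 0.107 ] F [-4.5 -0.1  6.8] op 0.14
[[ 0.012  0.997  0.079]
 [ 0.001  0.079 -0.997]
 [-1.     0.012 -0.   ]]
grip mixer x,z -0.0526 0.0407 y 0.1051 angle 0.658 rad 0.0665
```

carry_out(motion=[0, 0, -0.4, 0.008, -0.0055, 0, 1, 0, 0, -0.3, 0.0085, -0.0045, 0, 1, 0, 0, 0, 0.009, -0.003, 0, 1, 0, 0, 0, 0.009, -0.002, 0, 1, 0, 0, 0, 0.006, -0.0005, 0, 1, 0, 0, 0, 0.003, 0, 0, 1])

```text
time_s: 19.9
eef_pos: [0.4596, 0.1261, 0.0617]
eef_rot: [0.52, 0.48, 0.519, -0.48]
wrist_force: [-7.5, 0.6, 28.4]
opening: 0.146
```

```bash
python3 - <<'E'
from h import *
ang()
E
```

```text
t 19.9 pos [0.4596 0.1261 0.0617] F [-7.5  0.6 28.4] op 0.15
[[ 0.001  0.997  0.079]
 [ 0.     0.079 -0.997]
 [-1.     0.001  0.   ]]
grip mixer x,z -0.0693 -0.0046 y 0.105 angle -0.066 rad 0.0695
```

Back at the stop with +28 N. Releasing and rising straight up.

carry_out(motion=[0, 0, 0, 0, 0, 0, 1, 0, 0, 0, 0, 0, 0, 0, 0, 0, 0, 0, 0, 0, 0, 0, 0, 0, 0, 0, 0, 0, 0, 0, 0, 0, 0, 0, 0, 0, 0, 0, -0.01, 0, 0, 0, 0, 0, 0, -0.03, 0, 0, 0, 0, 0, 0, -0.04, 0, 0, 0, 0, 0, 0, -0.04, 0, 0, 0, 0, 0, 0, -0.04, 0, 0, 0])

```text
time_s: 20.9
eef_pos: [0.4545, 0.1257, 0.2217]
eef_rot: [0.515, 0.476, 0.524, -0.484]
wrist_force: [0.8, -1.2, -0.3]
opening: 0.5
```

carry_out(motion=[0, 0, 0, -0.02, 0, 0.045, 0, 0, 0, 0, 0, 0, 0.045, 0, 0, 0, 0, 0, 0, 0.045, 0, 0, 0, 0, 0, 0, 0.045, 0, 0, 0, 0, 0, 0, 0.045, 0, 0, 0, 0, 0, 0, 0.045, 0, 0, 0, 0, 0, 0, 0.045, 0, 0, 0, 0, 0, 0, 0, 0, 0, 0, 0, 0, 0, 0, 0])

```text
time_s: 21.8
eef_pos: [0.4853, -0.1992, 0.2597]
eef_rot: [0.524, 0.479, 0.517, -0.478]
wrist_force: [-0.5, 0.0, 0.1]
opening: 0.498
```

```bash
python3 - <<'E'
from h import *
o,r=st()
a=ctrl.camera("side");b=ctrl.camera("top")
for c in("top","side"):
  for d in ctrl.landmark_of(c,"jar"): p=w(c,d["point"]);print(c,d["conf"],w2m(p),p[2])
lm("side","crank_grip",1);lm("top","crank_grip",1)
cv2.imwrite("pics/p7.png",np.hstack([cv2.resize(a[110:230,210:330],(400,400),interpolation=cv2.INTER_CUBIC),cv2.resize(b[180:280,240:340],(400,400),interpolation=cv2.INTER_CUBIC)]))
E
```

```text
t 21.8 pos [ 0.4853 -0.1992  0.2597] F [-0.5  0.   0.1] op 0.5
[[ 0.007  0.996  0.084]
 [-0.006  0.084 -0.996]
 [-1.     0.007  0.007]]
top 0.86 [-0.10142276 -0.27594864] -0.002131433868241883
top 0.73 [ 0.05637926 -0.2919914 ] -0.0016805020747366894
top 0.5 [0.00023211 0.00023258] 0.03915140206585588
side 0.79 [ 0.05698466 -0.28986905] 0.0038689616566927043
side 0.67 [-0.09576033 -0.27528621] 0.0003931807067190096
side 0.42 [0.00075398 0.0047047 ] 0.04167779086950718
side 0.31 [-0.06750618  0.10270024] 0.08806147206739245
side crank_grip 0.63 [0.4626 0.1275 0.0901]
top crank_grip 0.86 [0.4574 0.1255 0.088 ]
```

View pics/p7.png

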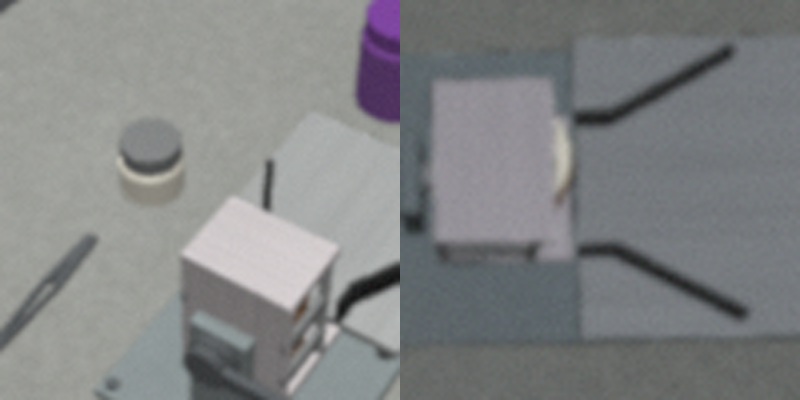

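The lid rim is at crop x≈572, against 570 when I seated it (about 1 mm of shift). The roof and cradle look exactly as before turning, and the landmarks put the jar at y 0–5 mm and z about 0.04. Handing in.

```bash
python3 -c "
from bench import ctrl
print(ctrl.hand_in())"
```

```text
the job is handed in; nothing more can be done
None
```

The job is done and handed in at about 22 s of the 70 s allowed; no verdict is reported.

- **Loading:** I slid the amber jar through the funnel into the cradle. It caught on an entry post about 13 mm short, so I shifted the pusher about 3 mm sideways and it went home with a straight push of about 39 N. That push came through the fingertips.
- **Turning:** I pinched the crank handle and turned it over the top to its stop. I held the jar upside down for about 2.3 s, turned back to the zero stop, let go and moved clear. The first pinch caught only the top of the handle, so I regripped lower.

**Last checks:**
- The top picture shows the jar's rim within about 1 mm of where it was when seated, and the cradle looks the same as before turning.
- The networks place the jar within 1 mm across and 0 to 5 mm along y. The two cameras disagree by about 4 mm along y, which is within their stated accuracy.
- The crank handle is back at its starting place to within a few millimetres, and the wrist force is near zero.
- While inverted, I judged the jar only from the cradle's attitude and the crank stop, because the jar itself was hidden from both cameras.
- I did not measure the bystanders again at the end; I felt no contact with any of them.

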